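# Slide the firing tray between the pegs onto the cooling pad

### The arm

A 6-joint arm with a two-finger parallel gripper is mounted at the origin on the work surface. World frame = base frame: x ahead of the robot, y to its left, z up, the work surface at z = 0. Lengths are in m, angles in rad, forces in N, time in s.
With the tool pointing down it reaches from about 0.375 to 0.925 m from the base axis. Payload 5.7 kg.
Tool frame: the origin (TCP) lies midway between the tips of the shut fingers; the grasp point (between the pads) lies 19 mm behind it; z points along the fingers, x is the direction in which the jaws open and shut, and the axes are right-handed (so a half turn about z gives the same grasp; the last joint's range is limited). The gripper opens to 85 mm and grips with 20 to 120 N. Pads are 22 mm wide; open, the fingers measure 114 mm over their backs; the gripper's body (76 mm by 85 mm) begins 54 mm behind the grasp point. The pads swing forward as they close: fully open they stand 13 mm farther back than shut.
Start: joints at [1.081, 0.359, 1.51, -0, 1.272, -0.115], TCP at [0.22, 0.558, 0.231] pointing down, gripper open.
Joint ranges: [-2.97, 2.97], [-1.01, 2.36], [0.21, 2.38], [-0.96, 4.11], [0.2, 2.71], [-2.98, 2.98]. Speed limits (rad/s): [2.39, 2.39, 3.14, 3.14, 3.14, 3.14].

### API

Orientations are given as a unit quaternion [x, y, z, w].
In Python, from station import env gives the robot as it stands.
- The arm moves only by the tool carry_out, never from a script. Its argument "motion" is text: rows parted by semicolons, each of 7 numbers parted by spaces: the turn, a rotation vector about the tool's x, y, z in degrees, then the shift along the tool's x, y, z in cm, then the gripper command: -1 is shut, 1 is fully open, values between are in proportion. A call has 1 to 8 rows; each row is the pose to reach, as a shift and turn from the pose commanded when the call began, along the tool's axes at that moment; what a row does not reach only later rows make up. A row lasts 1/12 s, in which the tool goes at most 41.7 mm and 7.16 degrees, less where a joint would pass 70% of its speed; a pose out of reach is approached as far as the arm can. A call with a gripper value outside its range is refused whole. The fingers move at their own pace and stop on an object; "grip_force" is the grip in N (left out, the last holds). Time passes only in rows, so rows that repeat a pose let the fingers close. It gives the time, the measured TCP pose, the force and the opening at its end, in the units of the state.
- env.get_state(): the state, without advancing time (a new reading comes with each control period).
- env.snapshot(name): name is "scene" or "top"; returns a dict with "pixels" (384x512x3 uint8, red, green, blue), "fx", "fy", "cx", "cy" (pixels), "R" (3x3) and "t" (3): a world point X has camera coordinates R X + t. Camera axes: x right, y down, z forward; pixel columns grow to the right and rows downward; lengths in m; the calibration is good to about 2 mm. A picture is of the moment at which its call begins. There is no depth.
- env.job_done(): hands the job in, once; it reports no verdict.
The state is a dict: "time_s": time; "joints": joint angles; "dq": joint speeds; "joint_efforts": joint torques, N m; "tcp_pos": TCP position; "eef_rot": TCP orientation; "wrist_force": force on the tool from outside, world axes, zero at the start; "torque": the same for the moment, N m; "grip_width": finger opening in m.
Only numpy, scipy, OpenCV 4.12 (cv2) and the standard library are available. Lean on these libraries where they do the work, as an engineer would, in place of code of your own. Each camera call takes 0.05 s, during which the arm holds its last target. There are 200 camera calls.

### The job

Gently push the round firing tray with its crowns along the bench, between the two fixed white alumina pegs, until the whole tray lies on the dark cooling pad just beyond them. Push only against the tray's rim with the fingers: do not grip, lift or tip the tray and do not touch the crowns. Leave the articulator, the rubber bowl and the shade guide where they stand, and take the hand clear at the end.

Things in the scene. Friction and masses are not known exactly. Their poses are not given: they have to be found in the camera images.
- tray: loose round firing tray, tan disc with dark honeycomb dots, 96 mm across, 16 mm thick, about 0.25 kg, sliding flat on the bench; origin at the centre of its underside, z up; its yaw has no meaning. Three crowns stand on it
- crowns: three ivory tooth crowns on thin steel pins, fixed to the tray 18 mm from its centre, about 10 mm wide, tops 35 mm above the bench; same origin as the tray (centre of its underside)
- cooling_bay: fixed cooling place: two white pegs and a dark pad. Origin on the bench half-way between the pegs; x axis: the level way through the gap onto the pad, y axis: along the line of the pegs, z up. The free gap between the pegs is 101 mm
- pad_mid (a point): centre of the slate-dark rectangular pad, level with the bench (no step), 75 mm beyond the peg line along the x axis of the cooling place. The pad is 136 mm long in x (7 to 143 mm beyond the peg line) and 150 mm wide in y
- peg_a (a point): centre of the top of a fixed white round alumina peg, 14 mm thick, 45 mm tall, with a flat dark ring at its foot; at y = +57.5 mm of the cooling place
- peg_b (a point): centre of the top of a fixed white round alumina peg, 14 mm thick, 45 mm tall, with a flat dark ring at its foot; at y = -57.5 mm of the cooling place
- articulator: loose steel articulator with yellow stone models, 90 x 100 mm, 137 mm tall; origin at the centre of its underside; to be left alone
- bowl: loose olive rubber mixing bowl, 120 mm across the rim, 65 mm tall; origin at the centre of its underside; to be left alone
- shade_guide: loose shade guide, a rack of twelve porcelain tabs on a grey foot 36 x 150 mm (x, y), 62 mm tall; origin at the centre of its underside; to be left alone
Not all that is in view belongs to the job. Leave any orange or red look-alike of the cooling_bay alone. There is more than one size of the tray; the one meant has the size given above.

How it is judged:
On the way:
1. the tray's centre passes between the two pegs (x of tray in the frame of cooling_bay between -0.015 and 0.015 m and y of tray in the frame of cooling_bay between -0.008 and 0.008 m), for 0.02 s.
At the end, for the whole second after the job is handed in: the tray lies flat and at rest, wholly on the dark pad beyond the pegs (edge at most 2 mm over the pad's border), having gone between the pegs; bystanders within 10 mm of their places (x of tray in the frame of cooling_bay between 0.053 and 0.097 m and y of tray in the frame of cooling_bay between -0.029 and 0.029 m and height (world z) of tray below 0.004 m and angle between tray's own z axis and vertical below 0.05 rad and linear speed of tray below 0.01 m/s); the robot touches nothing.
It fails at once if the tray is lifted more than 6 mm or tipped (height (world z) of tray above 0.006 m or angle between tray's own z axis and vertical above 0.12 rad).
It fails at once if the fingers reach down over the middle of the tray, to grip it or drag it from above (horizontal distance between the grasp point and tray below 0.025 m and height (world z) of the grasp point below 0.05 m).
It fails at once if the robot touches the crowns (contact force between any of the fingers, the arm and crowns above 0.3 N).
It fails at once if the tray is shot along faster than 0.4 m/s (linear speed of tray above 0.4 m/s).
It fails at once if the articulator, bowl or shade guide is moved more than 10 mm (distance of any of articulator, bowl, shade_guide from where it was at the start of the episode above 0.01 m).
It also fails if it takes over 48 s, if anything falls off the work surface, if the arm or the gripper's body presses on something with over 40 N, if the wrist force passes 120 N, or if a joint passes its speed limit or range.

## Working session

There is one attempt and no reset: what is moved stays moved. The work goes in short steps, Python scripts to look and compute and a tool call to move; the robot and the scene stay as the last step left them, time stands still between calls to the robot, and variables do not carry over. Pictures are saved under pics/ and viewed, about 8 in all and at most 12, crops included, and the job is handed in when it is done.

Besides the shell and the picture viewer there is one more tool, called after "Emit:" as name(argument=value, ...), one argument or row to a line, values as JSON. carry_out: Moves the arm, as the interface text tells. Its arguments: {"type":"object","properties":{"motion":{"type":"string"},"grip_force":{"type":"number"}},"required":["motion"]}

```bash
mkdir -p pics
cat > h.py <<'E'
import numpy as np, cv2
from station import env
def snap(n,f=None):
    s=env.snapshot(n)
    if f: cv2.imwrite('pics/'+f, s['pixels'][:,:,::-1])
    return s
def ray(s,u,v,z):
    R=np.array(s['R']);t=np.array(s['t']);C=-R.T@t
    d=R.T@np.array([(u-s['cx'])/s['fx'],(v-s['cy'])/s['fy'],1.])
    return C+d*(z-C[2])/d[2]
def proj(s,X):
    c=np.array(s['R'])@np.array(X)+np.array(s['t'])
    return np.array([s['fx']*c[0]/c[2]+s['cx'],s['fy']*c[1]/c[2]+s['cy']])
E
python3 - <<'E'
from h import *
for n in('top','scene'):
    s=snap(n)
    cv2.imwrite(f'pics/{n}0.png',cv2.resize(np.ascontiguousarray(s['pixels'][:,:,::-1]),(800,600)))
    R=np.array(s['R']);print(n,-R.T@np.array(s['t']),s['fx'],R.round(3).tolist())
print(env.get_state())
E
```

```text
top [0.50169346 0.0612317  0.86410155] 373.8265769305736 [[-0.007, -1.0, 0.012], [-0.997, 0.006, -0.08], [0.08, -0.013, -0.997]]
scene [1.0306419  0.6339874  1.05507925] 436.22619713388394 [[-0.754, 0.656, 0.004], [0.521, 0.602, -0.606], [-0.4, -0.455, -0.796]]
{'time_s': 0.1, 'joints': array([ 1.08091429e+00,  3.59417580e-01,  1.51133213e+00,  1.88603561e-05,
        1.27250910e+00, -1.15147303e-01]), 'dq': array([-0.00017848, -0.00131332, -0.00355206,  0.0013357 , -0.00087955,
        0.00032054]), 'joint_efforts': array([-6.37269713e-04, -5.28653276e+01, -2.79349494e+01, -4.66177935e-04,
        4.92630905e-03,  4.20662502e-05]), 'tcp_pos': array([0.21935004, 0.55780336, 0.2305438 ]), 'eef_rot': array([ 8.26447189e-01,  5.63013632e-01, -7.42006679e-04,  3.78845454e-04]), 'wrist_force': array([0.35247673, 0.05131754, 0.21723923]), 'torque': array([ 0.0521704 , -0.01574216,  0.01312648]), 'grip_width': 0.08591214862319002}
```

View pics/top0.png

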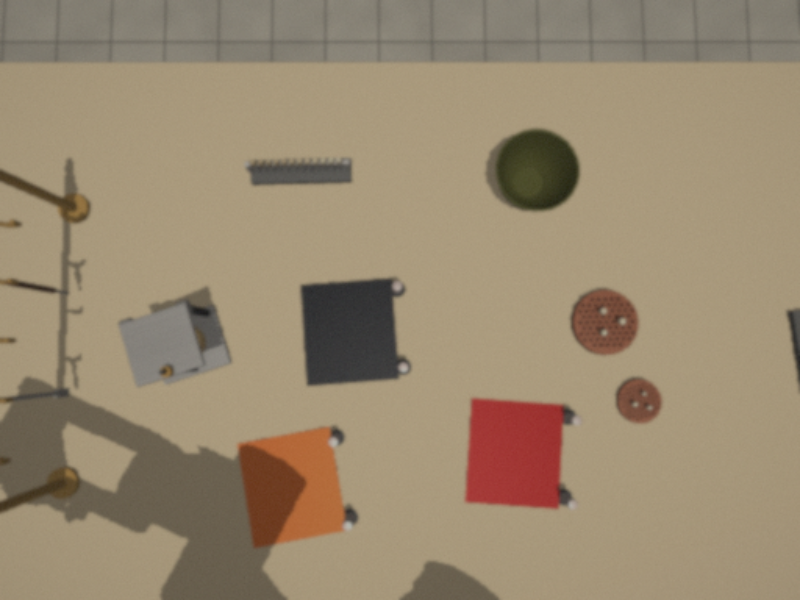

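View pics/scene0.png

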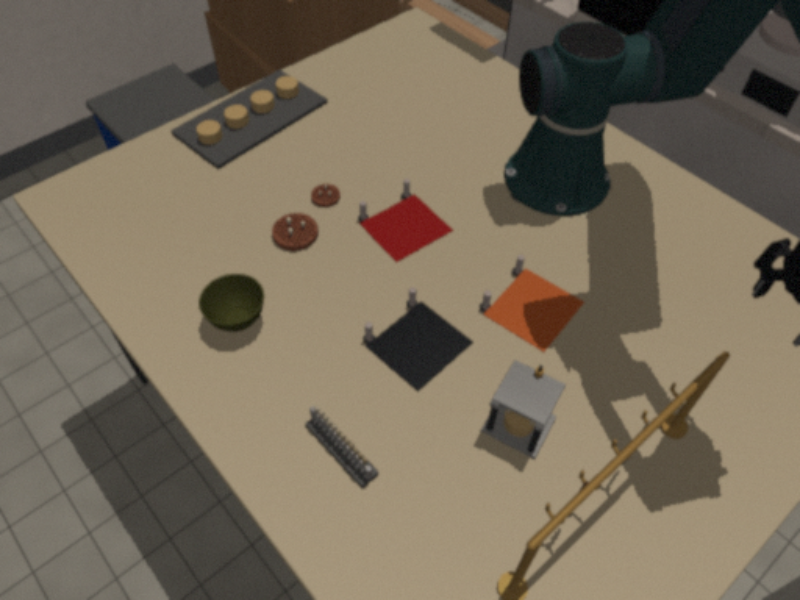

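Top view (800x600) candidates are trays at (605,322), the larger, and (639,400), the smaller. Pads are dark (350,332), orange (292,488) and red (515,453), and only the dark one is slate. I choose the large tray and the dark pad with pegs at about (397,287) and (403,367), and will check their sizes.

```bash
cat > meas.py <<'E'
from h import *
def mask_big(m,s,near=None):
    cs,_=cv2.findContours(m.astype(np.uint8)*255,cv2.RETR_EXTERNAL,cv2.CHAIN_APPROX_NONE)
    return sorted([c for c in cs if cv2.contourArea(c)>60],key=cv2.contourArea)[::-1]
def hsv(s): return cv2.cvtColor(s['pixels'],cv2.COLOR_RGB2HSV).astype(int)
def tray(s):
    h=hsv(s); m=((h[...,0]<13)&(h[...,1]>70)&(h[...,1]<190)&(h[...,2]>40)).astype(np.uint8)
    m=cv2.morphologyEx(m,cv2.MORPH_CLOSE,np.ones((3,3)))
    out=[]
    for c in mask_big(m,s):
        p=np.array([ray(s,*q,0.016)[:2] for q in c[:,0]]).astype(np.float32)
        (x,y),r=cv2.minEnclosingCircle(p)
        if .02<r<.07: out.append((c[:,0].mean(0).round(),round(x,4),round(y,4),round(2*r,4)))
    return out
def pad(s):
    h=hsv(s); m=((h[...,2]<62)&(h[...,1]<90)).astype(np.uint8)
    for c in mask_big(m,s):
        p=np.array([ray(s,*q,0.)[:2] for q in c[:,0]]).astype(np.float32)
        r=cv2.minAreaRect(p)
        if .12<min(r[1]) and max(r[1])<.17: yield r
def white(s):
    h=hsv(s); m=((h[...,2]>135)&(h[...,1]<45)).astype(np.uint8)
    return m
E
python3 - <<'E'
from meas import *
for n in('top','scene'):
    s=snap(n); print(n,tray(s),list(pad(s)))
    cs,_=cv2.findContours(white(s)*255,cv2.RETR_EXTERNAL,cv2.CHAIN_APPROX_NONE)
    for c in cs:
        if 6<cv2.contourArea(c)<400:
            q=c[:,0].mean(0); X=ray(s,*q,.045); 
            if -.3<X[1]<.3 and X[0]>.2: print('white',q.round(1),cv2.contourArea(c),X.round(4))
    if n=='top':
        cv2.imwrite('pics/crop1.png',cv2.resize(np.ascontiguousarray(s['pixels'][160:290,180:440,::-1]),(780,390),interpolation=cv2.INTER_CUBIC))
E
```

```text
top [(array([387., 206.]), 0.5446, -0.2439, 0.0965), (array([409., 256.]), 0.4307, -0.2897, 0.064)] [((0.5352539420127869, 0.12731888890266418), (0.14174802601337433, 0.13363808393478394), 4.307804584503174)]
white [222.5 336.2] 15.5 [0.2673 0.1279 0.045 ]
white [366.  322.6] 17.0 [ 0.2926 -0.18    0.045 ]
white [213.6 282.7] 13.5 [0.3799 0.147  0.045 ]
white [368.6 268.9] 17.0 [ 0.4065 -0.1891  0.045 ]
white [257.8 234.8] 15.5 [0.4817 0.0511 0.045 ]
white [253.9 182.5] 17.0 [0.5966 0.0588 0.045 ]
white [389.5  35.2] 41.5 [ 0.9339 -0.2533  0.045 ]
white [361.2  33.4] 222.5 [ 0.9382 -0.1887  0.045 ]
white [257.9  34.4] 155.5 [0.9359 0.0475 0.045 ]
white [225.2  33.5] 245.5 [0.9379 0.122  0.045 ]
white [201.8  20. ] 16.0 [0.97   0.1754 0.045 ]
white [388.6  18.8] 64.0 [ 0.973  -0.2526  0.045 ]
white [360.9  18.7] 155.5 [ 0.9731 -0.1889  0.045 ]
white [181.1  13. ] 61.5 [0.9868 0.2227 0.045 ]
white [162.1  16.2] 187.0 [0.9791 0.2658 0.045 ]
white [363.2   2.8] 8.0 [ 1.0115 -0.1954  0.045 ]
white [315.6   9.7] 74.5 [ 0.9947 -0.0853  0.045 ]
white [293.2  11.2] 310.0 [ 0.9911 -0.0338  0.045 ]
white [254.6  12.6] 262.5 [0.9878 0.0547 0.045 ]
white [225.8  12.5] 318.0 [0.9878 0.1206 0.045 ]
white [213.6   1.2] 6.5 [1.0149 0.1486 0.045 ]
scene [(array([188., 148.]), 0.5489, -0.2363, 0.1051), (array([208., 125.]), 0.4352, -0.2823, 0.068)] [((0.5346143841743469, 0.12592555582523346), (0.14562413096427917, 0.14715954661369324), 3.502812623977661), ((-0.6592099666595459, 0.1446700394153595), (0.1310003697872162, 0.1591019183397293), 1.7712514400482178)]
```

View pics/crop1.png

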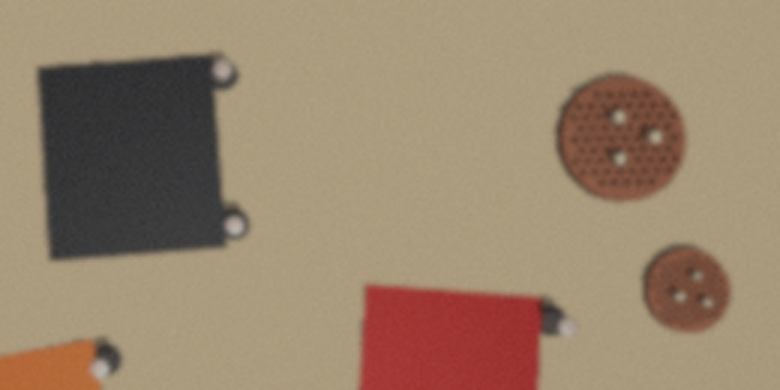

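The crop shows the 96 mm tray at (622,137) measuring 96.5 mm, the 64 mm decoy at (686,289), and the pegs at (222,71) and (234,225), 115.2 mm apart as they should be. Peg midpoint is (0.539, 0.055), the way through is about (-0.067, 0.998), and the pad agrees.

I'll push with both fingers about 51 mm apart as a cradle behind the rim.

Emit:
carry_out(
  motion="0 0 57 -22 33 0 0.2; 0 0 57 -22 33 0 0.2; 0 0 57 -22 33 0 0.2; 0 0 57 -22 33 0 0.2; 0 0 57 -22 33 0 0.2; 0 0 57 -22 33 0 0.2; 0 0 57 -22 33 0 0.2; 0 0 57 -22 33 0 0.2",
)

```text
time_s: 0.87
tcp_pos: [0.4107, 0.2829, 0.2314]
eef_rot: [0.995, 0.097, 0.0, 0.0]
wrist_force: [0.7, 0.8, -0.2]
grip_width: 0.0509
```

Emit:
carry_out(
  motion="0 0 7 5 30 0 0.2; 0 0 7 5 30 0 0.2; 0 0 7 5 30 0 0.2; 0 0 7 5 30 0 0.2; 0 0 7 5 30 0 0.2; 0 0 7 5 30 0 0.2; 0 0 7 5 30 0 0.2; 0 0 7 5 30 0 0.2",
)

```text
time_s: 1.53
tcp_pos: [0.5213, -0.0044, 0.2315]
eef_rot: [0.999, 0.038, 0.001, 0.001]
wrist_force: [0.4, -0.2, -0.1]
grip_width: 0.0514
```

```bash
cat > go.py <<'E'
import sys; from h import *
from scipy.spatial.transform import Rotation as Ro
s=env.get_state(); R=Ro.from_quat(s['eef_rot']).as_matrix()
T=np.array([float(a) for a in sys.argv[1:4]])
print('t',s['time_s'],'tcp',s['tcp_pos'].round(4),'toolx',R[:,0].round(3),'yaw',np.degrees(np.arctan2(R[1,0],R[0,0])).round(2),'shift cm',(R.T@(T-s['tcp_pos'])*100).round(2))
E
python3 go.py .5496 -.324 .1
```

```text
t 1.5333 tcp [ 0.5213 -0.0044  0.2315] toolx [0.997 0.076 0.002] yaw 4.34 shift cm [ 0.38 32.04 13.24]
```

Emit:
carry_out(
  motion="0 0 0.5 0.4 32 0 0.2; 0 0 0.5 0.4 32 0 0.2; 0 0 0.5 0.4 32 0 0.2; 0 0 0.5 0.4 32 0 0.2; 0 0 0.5 0.4 32 0 0.2; 0 0 0.5 0.4 32 0 0.2; 0 0 0.5 0.4 32 0 0.2; 0 0 0.5 0.4 32 0 0.2",
)

```text
time_s: 2.2
tcp_pos: [0.5483, -0.3214, 0.2311]
eef_rot: [0.999, 0.034, 0.0, 0.001]
wrist_force: [1.0, 0.1, -0.3]
grip_width: 0.0511
```

```bash
python3 go.py .5496 -.324 .004
```

```text
t 2.2 tcp [ 0.5483 -0.3214  0.2311] toolx [0.998 0.069 0.   ] yaw 3.95 shift cm [ 0.11  0.24 22.71]
```

Emit:
carry_out(
  motion="0 0 0 0.2 0.8 4 0.2; 0 0 0 0.2 0.8 8 0.2; 0 0 0 0.2 0.8 12 0.2; 0 0 0 0.2 0.8 16 0.2; 0 0 0 0.2 0.8 19 0.2; 0 0 0 0.2 0.8 21 0.2; 0 0 0 0.2 0.8 21 0.2; 0 0 0 0.2 0.8 21 0.2",
)

```text
time_s: 2.87
tcp_pos: [0.55, -0.3248, 0.0203]
eef_rot: [0.999, 0.035, -0.001, -0.001]
wrist_force: [0.4, 0.4, 0.7]
grip_width: 0.0511
```

```bash
python3 go.py .55 -.32 .004
python3 - <<'E'
from meas import *
for n in('top','scene'):
    s=snap(n); print(n,tray(s)); p=env.get_state()['tcp_pos']; u=proj(s,p); print(u, proj(s,p+[0,0,.012]))
    a,b=int(u[0]),int(u[1]); x0,y0=max(0,a-90),max(0,b-75)
    c=np.ascontiguousarray(s['pixels'][y0:y0+150,x0:x0+180,::-1]); c=cv2.resize(c,None,fx=3,fy=3,interpolation=cv2.INTER_CUBIC); cv2.circle(c,(int((u[0]-x0)*3),int((u[1]-y0)*3)),4,(0,255,0),1)
    cv2.imwrite(f'pics/c2{n}.png',c)
i=[cv2.imread(f'pics/c2{n}.png')[:400,:390] for n in('top','scene')]
h=min(x.shape[0] for x in i); cv2.imwrite('pics/c2.png',np.hstack([x[:h] for x in i]))
E
```

```text
t 2.8667 tcp [ 0.55   -0.3248  0.0203] toolx [ 0.998  0.07  -0.002] yaw 4.04 shift cm [ 0.03 -0.47  1.63]
top [(array([387., 206.]), 0.5446, -0.2438, 0.0968), (array([409., 256.]), 0.4305, -0.2895, 0.0641)]
[423.45764929 202.59770312] [425.89398124 202.26746934]
scene [(array([188., 148.]), 0.5477, -0.2362, 0.1065), (array([208., 125.]), 0.4351, -0.2801, 0.0677)]
[171.27173624 131.86062698] [170.74047431 129.25599632]
```

View pics/c2.png

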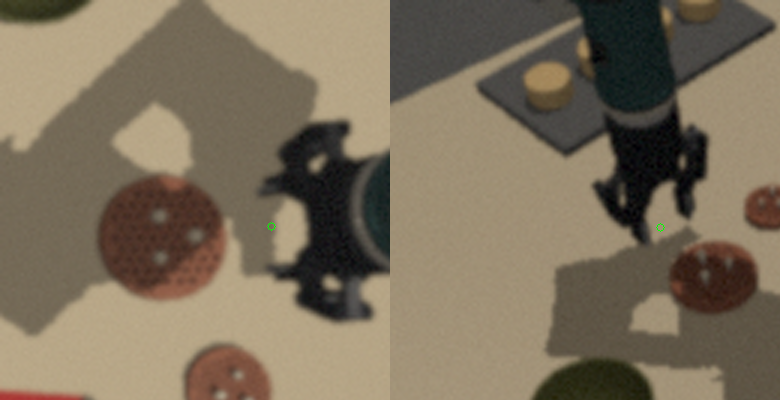

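The view shows both fingertips, at (265,188) and (270,270) in the left half, straddling the line behind the tray at (163,238). The tray has not moved. I'll lower and approach slowly.

Emit:
carry_out(
  motion="0 0 0 0 0 0.8 0.2; 0 0 0 0 0 1.6 0.2; 0 0 0 0 0 1.6 0.2; 0 0 0 0 -0.5 1.6 0.2; 0 0 0 0 -1 1.6 0.2; 0 0 0 0 -1.5 1.6 0.2; 0 0 0 0 -2 1.6 0.2; 0 0 0 0 -2.5 1.6 0.2",
)

```text
time_s: 3.63
tcp_pos: [0.549, -0.3001, 0.0055]
eef_rot: [0.999, 0.035, -0.0, 0.0]
wrist_force: [0.2, 0.1, 0.2]
grip_width: 0.0516
```

```bash
cat > st.py <<'E'
from meas import *
s=snap('top'); m=np.array([.5392,.0550]); d=np.array([-.067,.998]); e=np.array([-.998,-.067])
for q in tray(s):
    r=np.array(q[1:3])-m; print(q, 'bay x,y mm',(r@d*1e3).round(1),(r@e*1e3).round(1))
st=env.get_state(); r=st['tcp_pos'][:2]-m
print('t',st['time_s'],'tcp',st['tcp_pos'].round(4),'bay',(r@d*1e3).round(1),(r@e*1e3).round(1),st['wrist_force'].round(1))
E
python3 st.py; python3 go.py .548 -.2968 .004
```

```text
(array([387., 206.]), 0.5439, -0.2441, 0.0975) bay x,y mm -298.8 15.3
(array([409., 256.]), 0.4306, -0.2893, 0.0638) bay x,y mm -336.3 131.5
t 3.6833 tcp [ 0.5486 -0.299   0.0054] bay -353.9 14.3 [-0.4  0.6  0.7]
t 3.6833 tcp [ 0.5486 -0.299   0.0054] toolx [ 0.997  0.071 -0.001] yaw 4.06 shift cm [-0.05 -0.22  0.14]
```

Emit:
carry_out(
  motion="0 0 0 0 -0.6 0 0.2; 0 0 0 0.1 -1.4 0 0.2; 0 0 0 0.15 -2.4 0 0.2; 0 0 0 0.2 -3.4 0 0.2; 0 0 0 0.3 -4.4 0 0.2; 0 0 0 0.35 -5.4 0 0.2; 0 0 0 0.4 -6.4 0 0.2; 0 0 0 0.5 -7.4 0 0.2",
)

```text
time_s: 4.35
tcp_pos: [0.5487, -0.2255, 0.0054]
eef_rot: [0.999, 0.035, -0.0, 0.0]
wrist_force: [0.2, -2.0, 1.2]
grip_width: 0.0514
```

```bash
python3 st.py
```

```text
(array([356., 206.]), 0.5448, -0.1745, 0.0978) bay x,y mm -229.4 9.8
(array([404., 256.]), 0.4312, -0.2857, 0.0594) bay x,y mm -332.8 130.6
t 4.4 tcp [ 0.5482 -0.2234  0.0052] bay -278.5 9.7 [-0.6  2.4 -0.6]
```

Emit:
carry_out(
  motion="0 0 0 0.05 -0.6 0 0.2; 0 0 0 0.1 -1.5 0 0.2; 0 0 0 0.2 -2.5 0 0.2; 0 0 0 0.25 -3.5 0 0.2; 0 0 0 0.3 -4.5 0 0.2; 0 0 0 0.4 -5.5 0 0.2; 0 0 0 0.5 -6.5 0 0.2; 0 0 0 0.55 -7.5 0 0.2",
)

```text
time_s: 5.07
tcp_pos: [0.549, -0.1503, 0.0053]
eef_rot: [0.999, 0.035, -0.0, 0.0]
wrist_force: [-0.1, -1.1, -0.6]
grip_width: 0.0511
```

```bash
python3 st.py
```

```text
(array([324., 206.]), 0.5455, -0.1002, 0.0974) bay x,y mm -155.3 4.1
(array([415., 254.]), 0.4366, -0.3043, 0.0518) bay x,y mm -351.7 126.5
t 5.1167 tcp [ 0.5483 -0.1485  0.0052] bay -203.7 4.5 [-0.1  2.   0.1]
```

Emit:
carry_out(
  motion="0 0 0 0.05 -0.6 0 0.2; 0 0 0 0.1 -1.5 0 0.2; 0 0 0 0.2 -2.5 0 0.2; 0 0 0 0.25 -3.5 0 0.2; 0 0 0 0.3 -4.5 0 0.2; 0 0 0 0.35 -5.4 0 0.2; 0 0 0 0.4 -6.2 0 0.2; 0 0 0 0.4 -7 0 0.2",
)

```text
time_s: 5.78
tcp_pos: [0.5481, -0.0804, 0.0053]
eef_rot: [0.999, 0.035, 0.0, 0.0]
wrist_force: [0.5, -0.8, -0.5]
grip_width: 0.0516
```

```bash
python3 st.py
python3 - <<'E'
from meas import *
s=snap('top')
cs,_=cv2.findContours(white(s)*255,cv2.RETR_EXTERNAL,cv2.CHAIN_APPROX_NONE)
for c in cs:
    q=c[:,0].mean(0); X=ray(s,*q,.045)
    if 6<cv2.contourArea(c)<400 and abs(X[1]-.055)<.02 and X[0]<.7: print('white',q.round(1),cv2.contourArea(c),X.round(4))
cv2.imwrite('pics/c3.png',cv2.resize(np.ascontiguousarray(s['pixels'][155:275,180:380,::-1]),(800,480),interpolation=cv2.INTER_CUBIC))
E
```

```text
(array([292., 206.]), 0.5449, -0.0299, 0.0955) bay x,y mm -85.1 -0.0
(array([351., 265.]), 0.4132, -0.1585, 0.0523) bay x,y mm -204.6 140.1
(array([301., 275.]), 0.3899, -0.0478, 0.0913) bay x,y mm -92.6 155.9
t 5.8333 tcp [ 0.5476 -0.0791  0.0053] bay -134.4 0.6 [ 0.3  1.2 -0.2]
white [258. 235.] 32.0 [0.4813 0.0505 0.045 ]
```

View pics/c3.png

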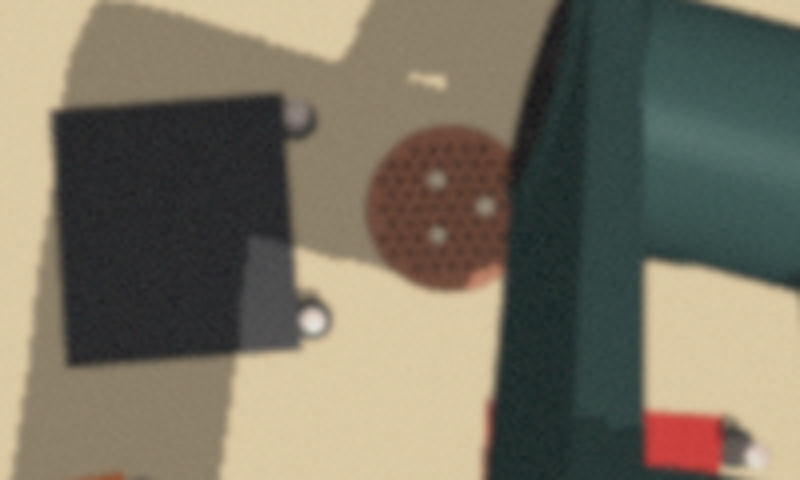

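The tray at (447,207) is on the gate axis: bay y ≈ 0, with the pegs at (298,115) and (313,320). I'll push straight on, more slowly.

Emit:
carry_out(
  motion="0 0 0 0 -0.5 0 0.2; 0 0 0 0.05 -1.3 0 0.2; 0 0 0 0.05 -2.1 0 0.2; 0 0 0 0.05 -2.9 0 0.2; 0 0 0 0.05 -3.7 0 0.2; 0 0 0 0.05 -4.4 0 0.2; 0 0 0 0.05 -5 0 0.2; 0 0 0 0.05 -5.5 0 0.2",
)

```text
time_s: 6.55
tcp_pos: [0.5446, -0.0256, 0.0053]
eef_rot: [0.999, 0.035, -0.0, 0.0]
wrist_force: [-0.0, -1.6, 0.1]
grip_width: 0.0514
```

```bash
python3 st.py
```

```text
(array([326., 271.]), 0.3993, -0.1028, 0.1343) bay x,y mm -148.1 150.2
(array([261., 208.]), 0.5417, 0.0293, 0.0921) bay x,y mm -25.8 -0.8
(array([409., 256.]), 0.4301, -0.2889, 0.0645) bay x,y mm -335.9 131.9
t 6.6 tcp [ 0.5444 -0.025   0.0053] bay -80.1 0.2 [-0.5  1.   0.2]
```

Emit:
carry_out(
  motion="0 0 0 0 -0.5 0 0.2; 0 0 0 0 -1.2 0 0.2; 0 0 0 0 -1.9 0 0.2; 0 0 0 0 -2.6 0 0.2; 0 0 0 0 -3.3 0 0.2; 0 0 0 0 -4 0 0.2; 0 0 0 0 -4.7 0 0.2; 0 0 0 0 -5.3 0 0.2",
)

```text
time_s: 7.27
tcp_pos: [0.5408, 0.0273, 0.0053]
eef_rot: [0.999, 0.035, -0.0, 0.0]
wrist_force: [0.4, -1.7, -0.5]
grip_width: 0.0514
```

```bash
python3 st.py
python3 - <<'E'
from meas import *
s=snap('scene')
cv2.imwrite('pics/c4.png',cv2.resize(np.ascontiguousarray(s['pixels'][130:280,170:370,::-1]),(800,600),interpolation=cv2.INTER_CUBIC))
E
```

```text
(array([409., 256.]), 0.4306, -0.2893, 0.0638) bay x,y mm -336.3 131.5
(array([307., 275.]), 0.3931, -0.0612, 0.0925) bay x,y mm -106.2 153.6
(array([356., 277.]), 0.3815, -0.1654, 0.095) bay x,y mm -209.4 172.2
t 7.3167 tcp [0.5406 0.0281 0.0053] bay -26.9 0.4 [ 0.4  0.5 -0.5]
```

View pics/c4.png

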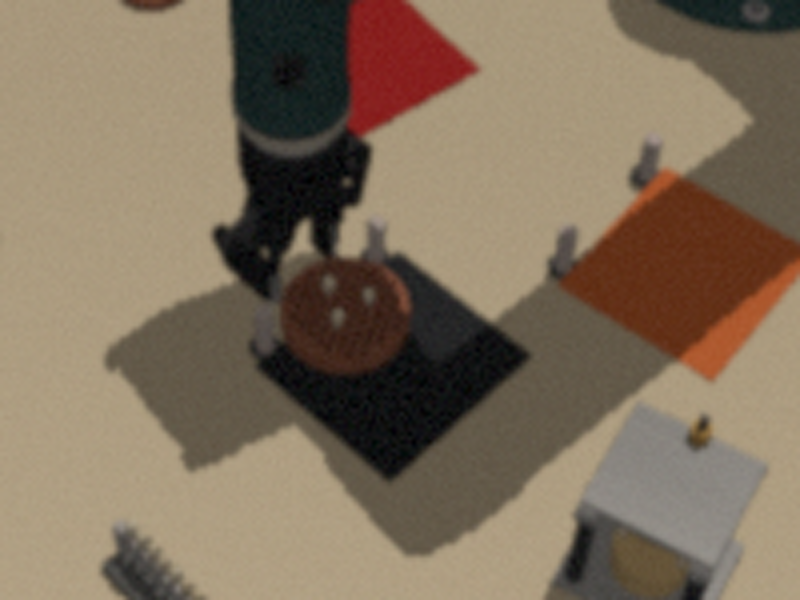

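The tray (345,315) has gone through the gate onto the pad, untipped. The knuckles bulge outward, so before the fingers enter the gate I'll check their outline against the peg height.

Run:
```python
from meas import *
s=snap('scene'); R=np.array(s['R']);C=-R.T@np.array(s['t'])
m=np.array([.5392,.0550]); d=np.array([-.067,.998]); e=np.array([-.998,-.067])
for (u,v) in [(213,235),(222,248),(240,275),(268,297),(285,275),(330,255),(345,215),(372,150),(365,180),(315,240),(240,135)]:
    D=R.T@np.array([(u/4+170-s['cx'])/s['fx'],(v/4+130-s['cy'])/s['fy'],1])
    for off in (-.027,):
        k=(off-(C[:2]-m)@d)/(D[:2]@d); X=C+k*D
        print((u,v),'y',((X[:2]-m)@e*1e3).round(),'z',(X[2]*1e3).round())
```

```text
(213, 235) y -71.0 z 115.0
(222, 248) y -64.0 z 94.0
(240, 275) y -50.0 z 49.0
(268, 297) y -24.0 z -3.0
(285, 275) y -6.0 z 7.0
(330, 255) y 41.0 z -12.0
(345, 215) y 57.0 z 23.0
(372, 150) y 85.0 z 76.0
(365, 180) y 78.0 z 47.0
(315, 240) y 26.0 z 22.0
(240, 135) y -42.0 z 195.0
```

At peg height the finger backs reach about 50 mm from the axis, which is too tight for the 50.5 mm half-gap. I'll back off, nearly shut the fingers, and finish the push with that narrow front.

Emit:
carry_out(
  motion="0 0 0 0 1 0 0.2; 0 0 0 0 2 0 0.2; 0 0 0 0 3 0 -0.9; 0 0 0 0 3 0 -0.9; 0 0 0 0 3 0 -0.9; 0 0 0 0 3 0 -0.9; 0 0 0 0 3 0 -0.9; 0 0 0 0 3 0 -0.9",
)

```text
time_s: 8.08
tcp_pos: [0.543, -0.0034, 0.0053]
eef_rot: [0.999, 0.035, -0.0, 0.0]
wrist_force: [0.0, -0.2, 0.5]
grip_width: 0.0045
```

```bash
python3 st.py
python3 - <<'E'
from meas import *
print(env.get_state()['grip_width'])
s=snap('scene'); print(tray(s))
cv2.imwrite('pics/c5.png',cv2.resize(np.ascontiguousarray(s['pixels'][130:280,170:370,::-1]),(800,600),interpolation=cv2.INTER_CUBIC))
E
```

```text
(array([318., 273.]), 0.3961, -0.0859, 0.1116) bay x,y mm -131.0 152.3
(array([241., 210.]), 0.5373, 0.0797, 0.0978) bay x,y mm 24.8 0.2
(array([409., 256.]), 0.4305, -0.2894, 0.0641) bay x,y mm -336.4 131.6
t 8.1333 tcp [ 0.543  -0.0033  0.0053] bay -58.4 0.1 [-0.6 -0.4  0.3]
0.00420542112705111
[(array([256., 208.]), 0.5394, 0.0883, 0.1066), (array([208., 125.]), 0.4344, -0.2808, 0.0692)]
```

View pics/c5.png

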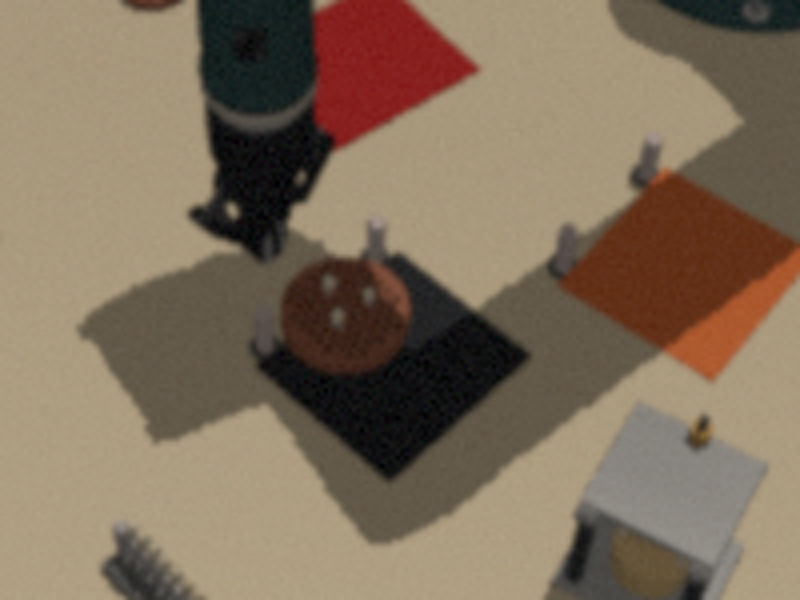

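The tray sits at bay (25, 0) mm at image (345,315), and the narrow fingers stand clear behind it at (265,250). I'll push the last 50 mm.

Emit:
carry_out(
  motion="0 0 0 0 -1 0 -0.9; 0 0 0 0 -2 0 -0.9; 0 0 0 0 -2.7 0 -0.9; 0 0 0 0 -3.4 0 -0.9; 0 0 0 0 -4.1 0 -0.9; 0 0 0 0 -4.8 0 -0.9; 0 0 0 0 -5.5 0 -0.9; 0 0 0 0 -6 0 -0.9",
)

```text
time_s: 8.85
tcp_pos: [0.5388, 0.0573, 0.0053]
eef_rot: [0.999, 0.035, -0.0, 0.0]
wrist_force: [-1.1, -2.4, -0.0]
grip_width: 0.0046
```

```bash
python3 st.py; python3 -c "
from meas import *
print(tray(snap('scene')))"
```

```text
(array([409., 256.]), 0.4305, -0.289, 0.0642) bay x,y mm -336.0 131.5
t 8.9 tcp [0.5386 0.0578 0.0053] bay 2.9 0.4 [ 0.   1.  -0.2]
[(array([265., 216.]), 0.5371, 0.1239, 0.1064), (array([208., 125.]), 0.4349, -0.2814, 0.0682), (array([274., 146.]), 0.3422, -0.071, 0.1293)]
```

Emit:
carry_out(
  motion="0 0 0 0 -0.5 0 -0.9; 0 0 0 0 -1 0 -0.9; 0 0 0 0 -1.4 0 -0.9; 0 0 0 0 -1.4 0 -0.9; 0 0 0 0 -0.4 0 -0.9; 0 0 0 0 1.5 0 -0.9; 0 0 0 0 4 0 -0.9; 0 0 0 0 7 0 -0.9",
)

```text
time_s: 9.62
tcp_pos: [0.5437, -0.0141, 0.0053]
eef_rot: [0.999, 0.036, -0.0, -0.0]
wrist_force: [-0.4, 0.2, 0.0]
grip_width: 0.0044
```

Emit:
carry_out(
  motion="0 0 0 0 3 -1 -0.9; 0 0 0 0 5 -4 -0.9; 0 0 0 0 8 -8 -0.9; 0 0 0 0 11 -11 -0.9; 0 0 0 0 14 -14 -0.9; 0 0 0 0 17 -17 -0.9; 0 0 0 0 20 -19 -0.9; 0 0 0 0 20 -19 -0.9",
)

```text
time_s: 10.28
tcp_pos: [0.5612, -0.2207, 0.201]
eef_rot: [0.999, 0.034, 0.005, 0.004]
wrist_force: [1.3, -0.2, 0.6]
grip_width: 0.0042
```

```bash
python3 st.py
python3 - <<'E'
from meas import *
s=snap('top'); print(list(pad(s))); print(tray(snap('scene')))
cv2.imwrite('pics/c6.png',cv2.resize(np.ascontiguousarray(s['pixels'][:,:,::-1]),(800,600)))
E
```

```text
(array([223., 212.]), 0.5335, 0.1292, 0.0994) bay x,y mm 74.4 0.7
(array([409., 256.]), 0.431, -0.2896, 0.0641) bay x,y mm -336.7 131.1
t 10.3333 tcp [ 0.5602 -0.2186  0.1992] bay -274.5 -2.6 [ 0.4 -0.4 -0.5]
[((0.533198893070221, 0.12677587568759918), (0.1445382833480835, 0.13310575485229492), 4.165684223175049)]
[(array([268., 219.]), 0.5363, 0.1372, 0.104), (array([208., 125.]), 0.4334, -0.2803, 0.0682)]
```

View pics/c6.png

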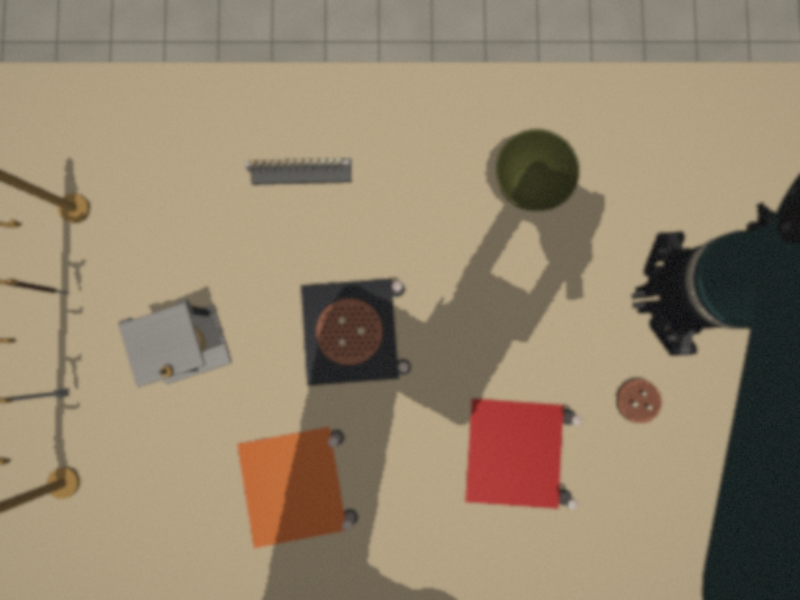

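The tray is centred on the dark pad at (349,332). The bystanders are at their starting pixels and the hand is clear.

```bash
python3 -c "
from h import env
print(env.get_state()['dq'].round(3)); print(env.job_done())"
```

```text
[0.031 0.019 0.045 0.005 0.001 0.004]
the job is handed in; nothing more can be done
None
```

The 96 mm tray now lies on the dark pad and the job is handed in; handing in gave no verdict. I pushed it there with two fingers cradling the rim, about 51 mm apart. For the last 50 mm I nearly shut the fingers, because at peg height their backs would have cleared the pegs by only about half a millimetre.

**Last checks**
- **Tray position:** the top view puts it at bay x 74 mm, y 0.7 mm, against a target of 53–97 mm and ±29 mm. By eye it lies centred and flat on the pad.
- **Passing the pegs:** y was about 0 mm 85 mm before the pegs and 0.2 mm 25 mm past them. I took no clear reading at the crossing itself, because the arm hid part of the tray there.
- **Forces:** the wrist force read only a few newtons at the end of each move.
- **Surroundings:** the articulator, bowl and shade guide look unmoved in the top view. The hand is clear, with the tool about 0.2 m up and 0.35 m back from the tray.

**Disagreement:** the scene camera placed the tray about 8 mm further along y than the top view. It did this from the start and also read the tray too large (104–107 mm). I put this down to the tray's visible side wall and used the top view.

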